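Run the fingertips down a gravity roller track before bottling

ROBOT

A 7-joint arm with a two-finger parallel gripper is mounted at the origin on the work surface. World frame = base frame: x ahead of the robot, y to its left, z up, the work surface at z = 0. Lengths are in m, angles in rad, forces in N, time in s.
With the tool pointing down it reaches from about 0.425 to 0.925 m from the base axis. Payload 6.8 kg.
Tool frame: the origin (TCP) lies midway between the tips of the shut fingers; the grasp point (between the pads) lies 19 mm behind it (ctrl.hold_point_z is the distance from the TCP to the grasp point, in m); z points along the fingers, y is the line along which they close (so a half turn about z gives the same grasp; the last joint's range is limited). The gripper opens to 88 mm and grips with 3 to 60 N. Pads are 20 mm wide; open, the fingers measure 115 mm over their backs; the gripper's body (75 mm by 178 mm) begins 61 mm behind the grasp point.
Start: joints at [1.122, 0.477, 0.022, 1.555, -0.011, 1.109, -0.083], TCP at [0.226, -0.636, 0.223] pointing down, gripper open.
Joint ranges: [-2.96, 2.96], [-0.34, 2.1], [-1.41, 1.46], [0.24, 2.44], [-1.37, 4.51], [0.17, 1.92], [-2.96, 2.96]. Speed limits (rad/s): [2.39, 2.39, 3.14, 3.14, 3.14, 3.14, 3.14].

INTERFACE

Orientations are given as a unit quaternion [w, x, y, z].
In Python, from rig import ctrl gives the robot as it stands.
- The arm moves only by the shell command python3 inch.py 'ROWS' [OPENING] [FORCE]. ROWS is a JSON list that holds a single list of rows (three levels of brackets), with 1 to 12 rows, each of 6 numbers: dx, dy, dz in units of 100 mm, then a rotation vector rx, ry, rz in rad; each row is the pose to reach, as a shift and turn from the pose commanded when the command began, along the tool's axes at that moment; what a row does not reach only later rows make up. A row lasts 1/12 s, in which the tool goes at most 0.0417 m and 0.125 rad, less where a joint would pass 70% of its speed; a pose out of reach is approached as far as the arm can. OPENING is the finger opening in m, set as the command begins (- or left out keeps the last). The fingers move at their own pace and stop on an object; FORCE is the grip in N (left out, the last holds). Time passes only in rows, so rows that do not move let the fingers close. It prints the time, the measured TCP pose, the force, the opening and the grip force at its end. Input that does not fit is refused with a message, and nothing moves.
- ctrl.get_obs(): the state, without advancing time (a new reading comes with each control period).
- ctrl.read_camera(name): name is "side" or "top" or "wrist"; returns a dict with "frame" (384x512x3 uint8, blue, green, red), "fovy" (degrees; the focal length in pixels is half the picture's height over the tangent of half this angle, whatever the lens; pixels are square), "cx", "cy" (the principal point, pixels), "dist" ([k1, k2, p1, p2, k3] as OpenCV has them; the pictures are not rectified), "position" and "orientation" of the camera in the world; the wrist camera has in their place "T_tool_cam" (4x4, takes a point from camera to tool coordinates, whose origin is the TCP and whose axes are the flange's). Camera axes: x right, y down, z forward; pixel columns grow to the right and rows downward; lengths in m; the calibration is good to about 2 mm. A picture is of the moment at which its call begins: read the wrist's pose just before it. There is no depth.
- ctrl.close_job(): hands the job in; it is judged then, once.
The state is a dict: "t": time; "q": joint angles; "qd": joint speeds; "joint_efforts": joint torques, N m; "ee_pos": TCP position; "ee_rot": TCP orientation; "force": force on the tool from outside, world axes, zero at the start; "ft_torque": the same for the moment, N m; "gripper_width": finger opening in m; "finger_force": force on a finger pad.
Only numpy, scipy, OpenCV 4.12 (cv2) and the standard library are available. Lean on these libraries where they do the work, as an engineer would, in place of code of your own. Each camera call takes 0.05 s, during which the arm holds its last target. There are 200 camera calls.

TASK

Before the first bottles come down the roller track, check that it runs free: stroke your fingertips lightly along the tops of the rollers the way the bottles run, from the first roller by the dead plate with the two green bottles downhill to the last one by the end stop, so that every one of the eight rollers plainly turns that way, by a tenth of a turn or more, and none is rubbed backwards. Use only a light touch, do not pick up or shift the bottles or anything else on the bench, and finish with the hand clear of the track and the rollers standing still.

Things in the scene. Friction and masses are not known exactly. Their poses are not given: they have to be found in the camera images.
- track: fixed gravity roller track, frame level, leading bottles downhill to the labeller along its own -y (own +x: across it, away from the robot). Origin under its middle, 126 mm below the roller tops there. Eight rollers lie across it (axles along own x) at own y +168, +120, +72 ... -168 mm; place, yaw and height vary. Side rails lie 4.5 mm below the roller tops
- first_top (a point): point on top of the first (uphill) roller, roller1, in the middle of its length. Each roller is 32 mm in diameter, its working face 98 mm to either side of the middle; an orange line is painted along it. It is hard grey plastic and does not give under a fingertip
- last_top (a point): point on top of the last (downhill) roller, roller8, in the middle of its length. The straight line from first_top to last_top runs over the tops of all eight rollers and falls 5 mm in every 100 mm; rollers turn freely, coast a moment and stop by themselves
- dead_plate (a point): middle of the top of the level white plastic plate uphill of the rollers (215 mm across, 150 mm along the track, its edge 36 mm from the first axle) on which the two green bottles stand
- end_stop (a point): middle of the upper edge of the upright blue end stop, 70 mm past the last axle, 31 mm above the line of roller tops
- guide_bar (a point): middle of the far of two 8 mm guide bars for the bottles, which run along the track 97 mm to either side of its middle, centre 44 mm above the roller tops
- roller1 (a joint): turn of roller 1 counted from the uphill end, rad; 0 at the start, grows when its top moves the way the bottles run (downhill)
- roller2 (a joint): turn of roller 2 counted from the uphill end, rad; 0 at the start, grows when its top moves the way the bottles run (downhill)
- roller3 (a joint): turn of roller 3 counted from the uphill end, rad; 0 at the start, grows when its top moves the way the bottles run (downhill)
- roller4 (a joint): turn of roller 4 counted from the uphill end, rad; 0 at the start, grows when its top moves the way the bottles run (downhill)
- roller5 (a joint): turn of roller 5 counted from the uphill end, rad; 0 at the start, grows when its top moves the way the bottles run (downhill)
- roller6 (a joint): turn of roller 6 counted from the uphill end, rad; 0 at the start, grows when its top moves the way the bottles run (downhill)
- roller7 (a joint): turn of roller 7 counted from the uphill end, rad; 0 at the start, grows when its top moves the way the bottles run (downhill)
- roller8 (a joint): turn of roller 8 counted from the uphill end, rad; 0 at the start, grows when its top moves the way the bottles run (downhill)
- bottle_a: loose green swing-top bottle, 66 mm across, 225 mm tall, standing on the dead plate; origin: centre of its underside. Leave it alone
- bottle_b: second bottle like bottle_a, beside it on the dead plate. Leave it alone
- amber_bottle: loose amber bottle on the bench, 62 mm across, 230 mm tall; origin: centre of its underside. Leave it alone
- spray_bottle: loose white spray bottle with red head on the bench, 72 mm across, 191 mm tall; origin: centre of its underside. Leave it alone
- cap_tub: loose blue bowl of crown caps on the bench, 110 mm across, 60 mm tall; origin: centre of its underside. Leave it alone
- tape_roll: loose roll of tape lying flat on the bench, 100 mm across, 48 mm tall; origin: centre of its underside. Leave it alone
- steel_mug: loose steel mug on the bench, 80 mm across, 90 mm tall, handle on its own +y; origin: centre of its underside. Leave it alone

How it is judged:
By the outcome, as a careful person would: the job done as asked, in the order asked, and still so for the second after the job is handed in, with the robot touching nothing.
It also fails if it takes over 48 s, if anything falls off the work surface, if the arm or the gripper's body presses on something with over 40 N, if the wrist force passes 120 N, or if a joint passes its speed limit or range.

## Working session

There is one attempt and no reset: what is moved stays moved. The work goes in short steps, Python scripts to look and compute and a shell command to move; the robot and the scene stay as the last step left them, time stands still between calls to the robot, and variables do not carry over. Pictures are saved under pics/ and viewed, at most 10 in all, crops included, and the job is handed in when it is done.

```bash
ls; mkdir -p pics; python3 - <<'E'
from rig import ctrl
import cv2,pickle
o=ctrl.get_obs();print(o['t'],o['ee_pos'],o['ee_rot'],o['force'],o['gripper_width'])
d={}
for n in('side','top'):
    c=ctrl.read_camera(n);d[n]=c;cv2.imwrite(f'pics/{n}0.png',cv2.resize(c['frame'],(768,576)))
    print(n,c['fovy'],c['cx'],c['cy'],c['dist'],c['position'],c['orientation'])
pickle.dump(d,open('cams.pkl','wb'))
E
```

```text
inch.py
pics
rig.py
0.0 [ 0.22538312 -0.63562216  0.22170388] [-8.79601089e-04  9.85516752e-01  1.69575673e-01 -2.19219887e-04] [-0.96751892  0.4960562  -0.32694959] 0.08766827109393904
side 55.25121045543031 259.27423788815497 188.09847419797615 [0.01920542 0.         0.         0.         0.        ] [-0.12628576  0.63668614  0.75093106] [ 0.18441849 -0.31640337  0.81976172 -0.44030608]
top 55.71650969350354 254.15907653633937 194.542773337407 [0.0381441 0.        0.        0.        0.       ] [ 0.432246   -0.05671911  1.18339021] [-0.03570249  0.70663786 -0.70602299  0.03032826]
```

View pics/side0.png

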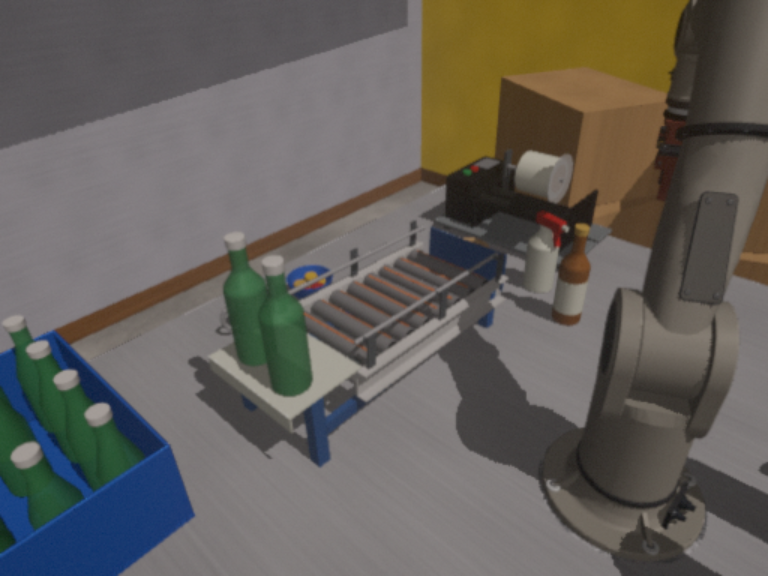

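View pics/top0.png

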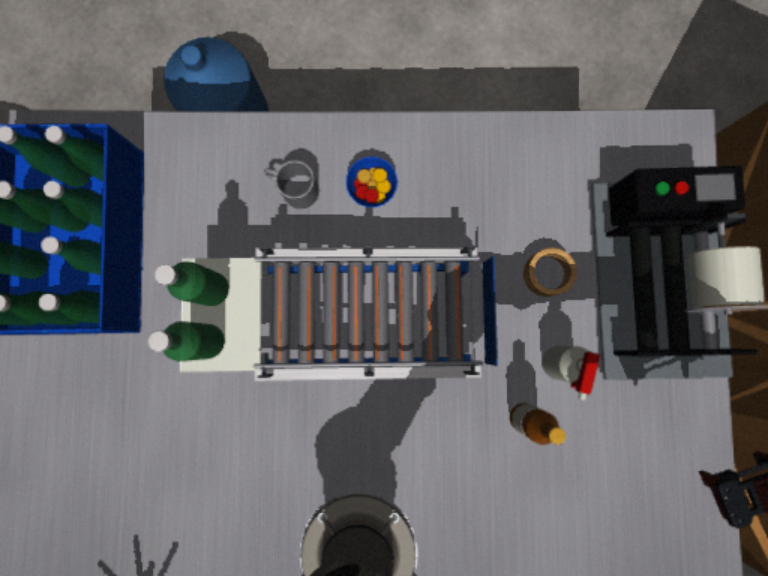

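The side view shows the track running from the green bottles (270,330) to the end stop (470,250). In the top view the rollers lie at columns 281–455 and rows 262–362, with the dead plate on the left and the end stop near (490,312). Next I take zoomed crops for exact corners.

```bash
python3 - <<'E'
import cv2,pickle
d=pickle.load(open('cams.pkl','rb'))
def crop(n,x,y,w,h,s):
    f=d[n]['frame'][y:y+h,x:x+w];f=cv2.resize(f,None,fx=s,fy=s,interpolation=cv2.INTER_CUBIC)
    f=cv2.convertScaleAbs(f,alpha=1.4,beta=15)
    for i in range(0,w,20):cv2.putText(f,str(x+i),(i*s,8),0,.3,(0,255,255));cv2.line(f,(i*s,9),(i*s,14),(0,255,255))
    for i in range(0,h,20):cv2.putText(f,str(y+i),(0,i*s+3),0,.3,(0,255,255))
    cv2.imwrite(f'pics/{n}c.png',f)
crop('top',100,155,240,110,3);E=0
crop('side',130,140,215,165,3)
E
```

```text
(no output)
```

View pics/topc.png

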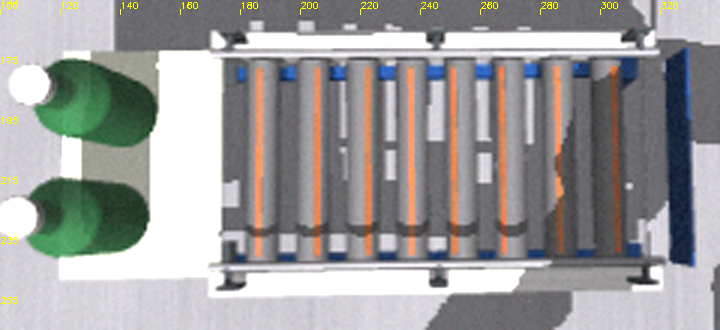

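View pics/sidec.png

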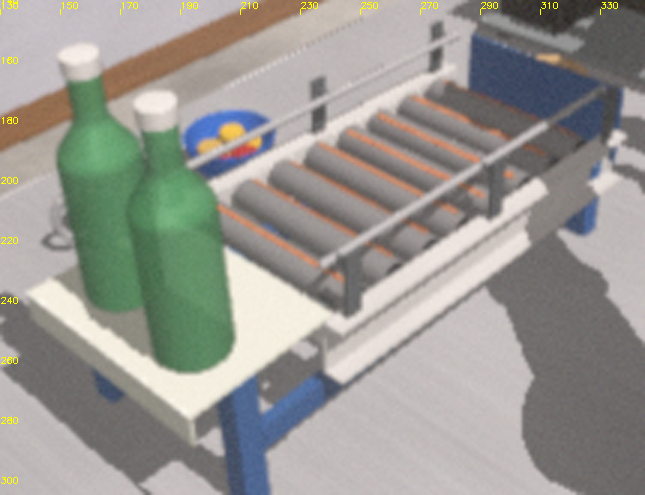

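The top crop shows roller centres at crop columns 262, 313, 361, 412, 461, 511, 559 and 607. The dead plate's uphill corners are at (60,278) and (62,50), and the end-stop upper edge runs (688,49)–(694,265). The side crop shows plate corners at (28,292), (192,418) and (330,320), end-stop corners at (471,35) and (622,92), and the far roller ends. I fit the track's pose to all of these together.

```bash
cat > fit.py <<'E'
import numpy as np,cv2,pickle
from scipy.optimize import least_squares
from scipy.spatial.transform import Rotation as R
d=pickle.load(open('cams.pkl','rb'))
def proj(n,P):
    c=d[n];q=c['orientation'];r=R.from_quat([q[1],q[2],q[3],q[0]]).inv()
    f=192/np.tan(np.radians(c['fovy'])/2);K=np.array([[f,0,c['cx']],[0,f,c['cy']],[0,0,1.]])
    return cv2.projectPoints(r.apply(np.atleast_2d(P)-c['position']),np.zeros(3),np.zeros(3),K,np.array(c['dist'],float))[0][:,0]
ys=.168-.048*np.arange(8)
W=lambda p,o:R.from_euler('z',p[3]).apply(o)+p[:3]
# p: x,y,z(roller-top mid),yaw, plate z rel, endstop halfwidth
rc=[262,313,361,412,461,511,559,607]
far8=[(240,182),(285,160),(320,143),(352,128),(385,112),(412,97),(437,83)]
def res(p,full=False):
    r={}
    T=lambda n,o,uv:proj(n,W(p,np.array(o,float)))-(np.array(uv)/3+((100,155) if n=='top' else (130,140)))
    r['rollc']=T('top',[(0,y,.05*y-.016) for y in ys],[(c,160) for c in rc])[:,0]
    r['rollmidrow']=[np.mean(T('top',[(s*.1,y,.05*y-.016) for y in ys for s in(1,-1)],[(0,v) for y in ys for v in(59,260)])[:,1])]
    r['platetop']=T('top',[(-.1075,.354,p[4]),(.1075,.354,p[4])],[(60,278),(62,50)])
    r['plateedge']=T('top',[(0,.204,p[4])],[(222,160)])[:,0]
    r['plateside']=T('side',[(.1075,.354,p[4]),(-.1075,.354,p[4]),(-.1075,.204,p[4])],[(28,292),(192,418),(330,320)])
    e=[(p[5],-.238,.0191),(-p[5],-.238,.0191)]
    r['estop']=T('top',e,[(689,49),(694,265)])
    r['eside']=T('side',e,[(471,35),(622,92)])
    r['rfar']=T('side',[(.098,y,.05*y) for y in ys[1:]],far8)
    return r if full else np.concatenate([np.ravel(v) for v in r.values()])
s=least_squares(res,[.42,-.03,.13,0,.01,.11],loss='soft_l1');p=s.x
print(p.round(4))
if __name__=='__main__':
    for k,v in res(p,True).items():print(k,np.round(v,1).tolist())
    for n,o in dict(first=(0,.168,.0084),last=(0,-.168,-.0084),plate=(0,.279,p[4]),stop=(0,-.238,.0191)).items():print(n,W(p,np.array(o)).round(4))
E
python3 fit.py
```

```text
[ 0.4895 -0.0238  0.1349  0.0091  0.0103  0.102 ]
rollc [0.5, 0.2, 0.7, 0.2, 0.2, -0.1, 0.1, 0.4]
rollmidrow [1.1]
platetop [[0.2, -0.0], [1.6, 0.6]]
plateedge [0.1]
plateside [[-0.1, 0.2], [-0.9, 0.2], [1.1, -1.9]]
estop [[-1.2, 0.6], [-0.8, 0.7]]
eside [[0.4, 0.6], [0.2, 0.5]]
rfar [[1.5, -0.5], [-1.3, 0.5], [-1.5, 0.3], [-1.4, -0.4], [-2.1, -0.4], [-1.3, -0.5], [-0.3, -0.7]]
first [0.4879 0.1442 0.1433]
last [ 0.491  -0.1918  0.1265]
plate [0.4869 0.2552 0.1452]
stop [ 0.4916 -0.2618  0.154 ]
```

The fit agrees with the known sizes to about 2 mm: roller line height 0.135 m at mid-track, plate about level with roller 1, and x ≈ 0.49 within reach. I now work out the transit, with fingers shut, tool y across the track and tool x uphill along the slope.

```bash
cat > go.py <<'E'
import numpy as np
from rig import ctrl
from scipy.spatial.transform import Rotation as R
from fit import p,W
yaw=p[3]; u=np.array([-np.sin(yaw),np.cos(yaw),.05]);u/=np.linalg.norm(u)   # uphill = tool x
a=np.array([np.cos(yaw),np.sin(yaw),0]); Rt=R.from_matrix(np.c_[u,a,np.cross(u,a)])
def deltas(pts):
    o=ctrl.get_obs();q=o['ee_rot'];r=R.from_quat([q[1],q[2],q[3],q[0]])
    print('t',o['t'],'F',np.round(o['force'],2),'q',np.round(o['q'],2))
    print('rot',(r.inv()*Rt).as_rotvec().round(4))
    for w in pts:print(np.round(w,4),'->',r.inv().apply(np.array(w)-o['ee_pos']).round(4))
E
python3 -c "
from go import *
deltas([(.24,-.62,.4),(.5,-.3,.42),(.495,.0,.36),tuple(W(p,np.array([0,.178,.0089+.04])))])"
```

```text
[ 0.4895 -0.0238  0.1349  0.0091  0.0103  0.102 ]
t 0.1 F [ 0.27 -0.76  0.04] q [ 1.12  0.48  0.02  1.56 -0.01  1.11 -0.08]
rot [ 0.0295  0.0425 -1.2389]
[ 0.24 -0.62  0.4 ] -> [ 0.019  -0.0102 -0.1782]
[ 0.5  -0.3   0.42] -> [ 0.371  -0.2249 -0.1979]
[0.495 0.    0.36 ] -> [ 0.4666 -0.5092 -0.1374]
[0.4878 0.1542 0.1838] -> [ 0.5114 -0.6567  0.039 ]
```
Speed .0417 per row=0.5 m/s; j1 speed 70% =1.67 rad/s, radius .58 → ok .97m/s.

Careful with the scale: shifts go in units of 100 mm. That gives: 0.275 m is 2.75, 0.24 m is 2.4.

```bash
python3 inch.py '[[[0,0,-0.4,0,0,0],[0.05,0,-0.8,0,0,0],[0.1,0,-1.2,0,0,0],[0.2,0,-1.6,0,0,0],[0.4,-0.2,-1.9,0,0,-0.1],[0.7,-0.4,-2,0,0,-0.2],[1,-0.6,-2,0,0,-0.3],[1.35,-0.8,-2,0,0,-0.4],[1.7,-1,-2,0,0,-0.5],[2.05,-1.2,-2,0,0,-0.6],[2.4,-1.4,-2,0,0,-0.7],[2.75,-1.6,-2,0,0,-0.8]]]' 0 5
python3 -c "
from go import *
deltas([(.5,-.3,.42),(.495,.0,.36),tuple(W(p,np.array([0,.178,.0089+.04])))])"
```

```text
t: 1.1
ee_pos: [0.4321, -0.3917, 0.4225]
ee_rot: [-0.0, 0.84, 0.542, -0.0]
force: [1.2, -0.1, 0.1]
gripper_width: 0.0114
finger_force: 0.0
[ 0.4895 -0.0238  0.1349  0.0091  0.0103  0.102 ]
t 1.1 F [ 1.22 -0.06  0.09] q [ 0.82  0.22 -0.23  1.48  0.05  1.45  0.16]
rot [ 0.0104  0.0491 -0.4343]
[ 0.5  -0.3   0.42] -> [0.1115 0.0241 0.0024]
[0.495 0.    0.36 ] -> [ 0.3827 -0.1042  0.0625]
[0.4878 0.1542 0.1838] -> [ 0.5203 -0.1743  0.2387]
```

Converted, 0.36 m is 3.6, 0.475 m is 4.75.

```bash
python3 inch.py '[[[0.4,0,0,0,0.005,-0.04],[0.8,0,0.05,0,0.01,-0.08],[1.2,-0.1,0.1,0,0.015,-0.12],[1.6,-0.25,0.2,0,0.02,-0.16],[2,-0.4,0.3,0,0.025,-0.2],[2.4,-0.55,0.4,0,0.03,-0.24],[2.8,-0.7,0.5,0,0.035,-0.28],[3.2,-0.85,0.6,0,0.04,-0.32],[3.6,-1,0.7,0,0.045,-0.36],[4,-1.15,0.8,0,0.045,-0.4],[4.4,-1.3,0.9,0.01,0.049,-0.43],[4.75,-1.45,1,0.01,0.049,-0.434]]]'
python3 -c "
from go import *
deltas([tuple(W(p,np.array([0,.178,.0089+z]))) for z in (.04,.01)])"
```

```text
t: 2.1
ee_pos: [0.4968, 0.0854, 0.326]
ee_rot: [-0.017, 0.705, 0.709, 0.018]
force: [1.2, -0.1, 0.2]
gripper_width: 0.0007
finger_force: 0.0
[ 0.4895 -0.0238  0.1349  0.0091  0.0103  0.102 ]
t 2.1 F [ 1.19 -0.12  0.24] q [ 0.31  0.15 -0.64  1.79  0.05  1.21 -0.33]
rot [ 0.0009  0.0004 -0.0043]
[0.4878 0.1542 0.1838] -> [ 0.0618 -0.0087  0.1454]
[0.4878 0.1542 0.1538] -> [ 0.0603 -0.0087  0.1753]
```

Converted, 0.165 m is 1.65, 0.155 m is 1.55.

```bash
python3 inch.py '[[[0.3,-0.04,0.3,0,0,-0.004],[0.55,-0.08,0.6,0,0,-0.004],[0.62,-0.09,0.95,0,0,-0.004],[0.62,-0.09,1.3,0,0,-0.004],[0.62,-0.09,1.55,0,0,-0.004],[0.61,-0.09,1.65,0,0,-0.004],[0.61,-0.09,1.65,0,0,-0.004],[0.61,-0.09,1.65,0,0,-0.004]]]'
python3 - <<'E'
from go import *
import cv2
deltas([tuple(W(p,np.array([0,.178,.0089+z]))) for z in (.01,0)])
a=ctrl.read_camera('side')['frame'][140:270,180:350];b=ctrl.read_camera('wrist')['frame']
cv2.imwrite('pics/h.png',np.hstack([cv2.resize(a,(510,390),interpolation=2),cv2.resize(b,(290,390))]))
E
```

```text
t: 2.77
ee_pos: [0.4881, 0.1529, 0.1652]
ee_rot: [-0.017, 0.704, 0.71, 0.018]
force: [-0.7, 0.6, 0.6]
gripper_width: 0.0003
finger_force: 0.0
[ 0.4895 -0.0238  0.1349  0.0091  0.0103  0.102 ]
t 2.7667 F [-0.66  0.56  0.58] q [ 0.15  0.34 -0.65  1.98  0.21  0.88 -0.59]
rot [ 0.001   0.0002 -0.0014]
[0.4878 0.1542 0.1538] -> [ 0.0008 -0.0003  0.0114]
[0.4878 0.1542 0.1438] -> [ 0.0003 -0.0003  0.0214]
```

View pics/h.png

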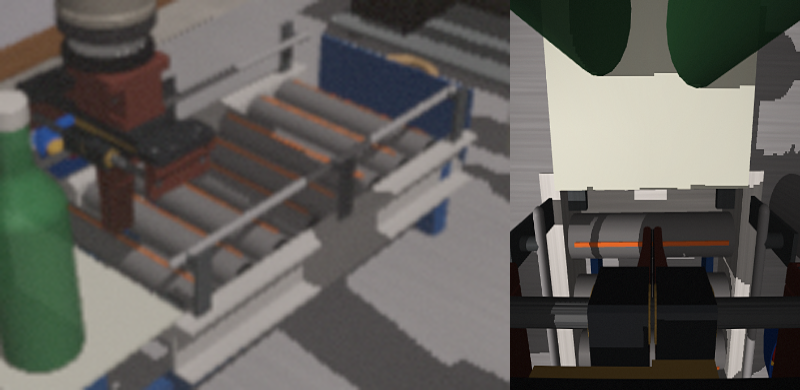

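The left half shows the fingers over the first rollers. The right half (wrist view) shows the fingertips over roller 1, which fills raw rows about 209–254 and columns about 100–397, with the plate edge at row 185. I check this against the fit.

```bash
python3 - <<'E'
from go import *
import cv2
o=ctrl.get_obs();c=ctrl.read_camera('wrist');q=o['ee_rot'];r=R.from_quat([q[1],q[2],q[3],q[0]])
T=np.array(c['T_tool_cam']);print(T.round(3).tolist())
f=192/np.tan(np.radians(c['fovy'])/2);K=np.array([[f,0,c['cx']],[0,f,c['cy']],[0,0,1.]])
def pj(own):
    X=r.inv().apply(W(p,np.array(own,float))-o['ee_pos'])
    X=(X-T[:3,3])@T[:3,:3]
    return cv2.projectPoints(X,np.zeros(3),np.zeros(3),K,np.array(c['dist'],float))[0][:,0].round(1).tolist()
print('axis ends',pj([(.098,.168,-.0076),(-.098,.168,-.0076)]))
print('tops',pj([(.098,.168,.0084),(-.098,.168,.0084)]))
print('plate edge',pj([(.1075,.204,p[4]),(-.1075,.204,p[4])]))
X=(np.zeros((1,3))-T[:3,3])@T[:3,:3];print('tcp',cv2.projectPoints(X,np.zeros(3),np.zeros(3),K,np.array(c['dist'],float))[0].ravel())
# mean row profile either side of fingers
g=c['frame'].astype(int)
cv2.imwrite('pics/w.png',cv2.resize(c['frame'][150:290,60:440],None,fx=2,fy=2))
E
```

```text
[ 0.4895 -0.0238  0.1349  0.0091  0.0103  0.102 ]
[[-0.0, -0.961, -0.277, 0.076], [1.0, -0.0, -0.0, 0.001], [-0.0, -0.277, 0.961, -0.161], [0.0, 0.0, 0.0, 1.0]]
axis ends [[382.8, 231.7], [112.2, 232.6]]
tops [[393.0, 240.1], [101.6, 241.1]]
plate edge [[415.1, 188.4], [78.8, 189.4]]
tcp [249.27255944 241.54565463]
```

View pics/w.png

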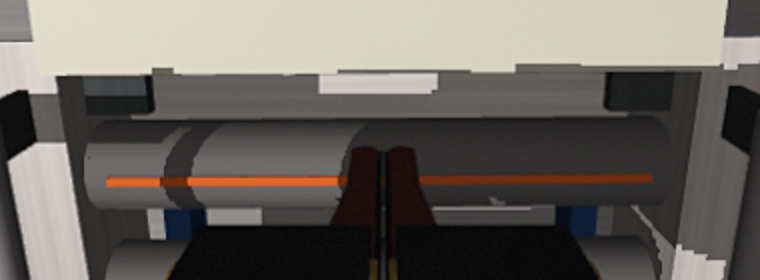

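The wrist view agrees with the fit sideways: the roller centre is at row 231 against 232 predicted. In height the surfaces may be up to about 5 mm closer than fitted. I therefore probe for height directly over roller 1's axle, which cannot turn the roller, with guarded steps.

Converted, 0.011 m is 0.11, -0.0095 m is -0.095.

```bash
python3 inch.py '[[[-0.05,0,0.03,0,0,0],[-0.095,0,0.08,0,0,0],[-0.095,0,0.11,0,0,0],[-0.095,0,0.11,0,0,0]]]'; python3 inch.py '[[[0,0,0.015,0,0,0],[0,0,0.015,0,0,0],[0,0,0.015,0,0,0]]]'; python3 -c "
from go import *
deltas([tuple(W(p,np.array([0,.168,.0084])))])"
```

```text
t: 3.25
ee_pos: [0.4876, 0.1431, 0.1525]
ee_rot: [-0.017, 0.704, 0.709, 0.017]
force: [1.1, -0.0, -0.1]
gripper_width: 0.0004
finger_force: 0.0
t: 3.5
ee_pos: [0.4878, 0.1443, 0.1517]
ee_rot: [-0.017, 0.704, 0.71, 0.018]
force: [-1.1, 0.6, 0.7]
gripper_width: 0.0005
finger_force: 0.0
[ 0.4895 -0.0238  0.1349  0.0091  0.0103  0.102 ]
t 3.5 F [-1.07  0.55  0.7 ] q [ 0.16  0.35 -0.64  1.99  0.22  0.85 -0.59]
rot [ 0.0009  0.0002 -0.0007]
[0.4879 0.1442 0.1433] -> [-0.0005  0.0001  0.0083]
```

Converted, 0.0015 m is 0.015.

```bash
python3 inch.py '[[[0,0,0.015,0,0,0],[0,0,0.015,0,0,0]]]' | grep -E 'pos|force: \['; python3 inch.py '[[[0,0,0.01,0,0,0],[0,0,0.01,0,0,0]]]'| grep -E 'pos|force: \['
```

```text
ee_pos: [0.4878, 0.1442, 0.15]
force: [-0.1, -0.7, -0.1]
ee_pos: [0.4878, 0.1442, 0.1491]
force: [-0.3, 0.3, -0.3]
```

```bash
python3 inch.py '[[[0,0,0.01,0,0,0],[0,0,0.01,0,0,0]]]'| grep -E 'pos|force: \['
```

```text
ee_pos: [0.4878, 0.1442, 0.1481]
force: [-0.8, 0.5, 0.9]
```

```bash
python3 inch.py '[[[0,0,0.01,0,0,0],[0,0,0.01,0,0,0]]]'| grep -E 'pos|force: \['
```

```text
ee_pos: [0.488, 0.1443, 0.1472]
force: [0.3, -0.1, 0.6]
```

Converted, 0.001 m is 0.01.

```bash
python3 inch.py '[[[0,0,0.01,0,0,0],[0,0,0.01,0,0,0]]]'| grep -E 'pos|force: \['
```

```text
ee_pos: [0.4881, 0.1447, 0.1469]
force: [-1.5, -0.2, 7.0]
```

Converted, 0.001 m is 0.01.

```bash
python3 inch.py '[[[0,0,0.01,0,0,0],[0,0,0.01,0,0,0]]]'| grep -E 'pos|force: \['
```

```text
ee_pos: [0.4882, 0.1451, 0.1467]
force: [-4.7, -0.7, 15.6]
```

Converted, 0.0007 m is 0.007.

```bash
python3 inch.py '[[[0,0,0.007,0,0,0],[0,0,0.007,0,0,0]]]'| grep -E 'pos|force: \['
```

```text
ee_pos: [0.4882, 0.1454, 0.1466]
force: [-7.1, -1.6, 19.6]
```

Contact is found at commanded z ≈ 0.147, with a stiffness of about 8 N/mm. I lift, back off uphill 20 mm, and come to about 0.6 mm below the contact line.

Converted, 0.02 m is 0.2, -0.006 m is -0.06.

```bash
python3 inch.py '[[[0,0,-0.03,0,0,0],[0,0,-0.06,0,0,0],[0.1,0,-0.06,0,0,0],[0.2,0,-0.06,0,0,0],[0.2,0,-0.06,0,0,0],[0.2,0,-0.04,0,0,0],[0.2,0,-0.019,0,0,0],[0.2,0,-0.019,0,0,0],[0.2,0,-0.019,0,0,0]]]'; python3 -c "
from go import *
deltas([tuple(W(p,np.array([0,.168,.0084+.0037-.0006])))])"
```

```text
t: 5.42
ee_pos: [0.4875, 0.1639, 0.1469]
ee_rot: [-0.017, 0.704, 0.71, 0.017]
force: [-0.2, 0.6, 0.5]
gripper_width: 0.0002
finger_force: 0.0
[ 0.4895 -0.0238  0.1349  0.0091  0.0103  0.102 ]
t 5.4167 F [-0.15  0.61  0.52] q [ 0.11  0.37 -0.64  1.99  0.23  0.84 -0.64]
rot [ 0.0002  0.0007 -0.0015]
[0.4879 0.1442 0.1464] -> [-0.0197  0.0003 -0.0004]
```

```bash
python3 inch.py '[[[-0.04,0,-0.004,0,0,0],[-0.09,0,-0.004,0,0,0],[-0.15,0,-0.004,0,0,0],[-0.21,0,-0.004,0,0,0]]]'| grep -E 'pos|force: \['
```

```text
ee_pos: [0.488, 0.1425, 0.147]
force: [-0.8, -0.8, 3.7]
```

Converted, -0.048 m is -0.48, -0.042 m is -0.42.

```bash
python3 inch.py '[[[-0.06,0,0,0,0,0],[-0.12,0,0,0,0,0],[-0.18,0,0,0,0,0],[-0.24,0,0,0,0,0],[-0.3,0,0,0,0,0],[-0.36,0,0,0,0,0],[-0.42,0,0,0,0,0],[-0.48,0,0,0,0,0]]]'| grep -E 'pos|force: \['; python3 - <<'E'
from rig import ctrl
import cv2,numpy as np
a=ctrl.read_camera('top')['frame'][160:250,165:320]
cv2.imwrite('pics/r1.png',cv2.resize(cv2.convertScaleAbs(a,alpha=1.4,beta=15),None,fx=4,fy=4))
E
```

```text
ee_pos: [0.4884, 0.0949, 0.1446]
force: [-1.8, -0.6, 3.7]
```

View pics/r1.png

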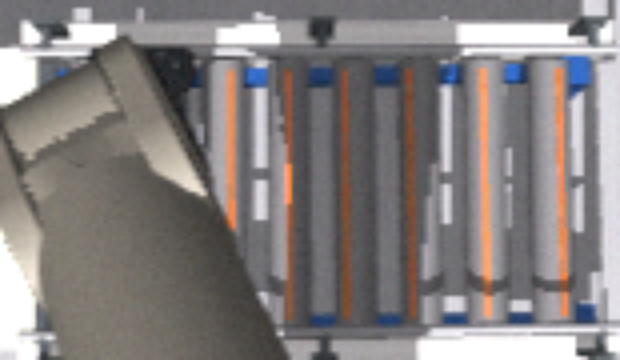

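The arm hides rollers 1–2 in this view, while 3–8 are unturned with their lines visible. Contact is a steady 3.7 N, so I continue downhill.

```bash
python3 inch.py '[[[-0.08,0,0,0,0,0],[-0.16,0,0,0,0,0],[-0.24,0,0,0,0,0],[-0.32,0,0,0,0,0],[-0.4,0,0,0,0,0],[-0.48,0,0,0,0,0],[-0.56,0,0,0,0,0],[-0.64,0,0,0,0,0],[-0.72,0,0,0,0,0],[-0.8,0,0,0,0,0],[-0.88,0,0,0,0,0],[-0.96,0,0,0,0,0]]]'| grep -E 'pos|force: \['; python3 -c "
from go import *
deltas([tuple(W(p,np.array([0,.024,.0012+.0037]))),tuple(W(p,np.array([0,-.168,-.0084+.0037])))])"
```

```text
ee_pos: [0.4891, -0.0013, 0.1397]
force: [-0.7, 0.6, 3.6]
[ 0.4895 -0.0238  0.1349  0.0091  0.0103  0.102 ]
t 7.4667 F [-0.73  0.61  3.57] q [ 0.42  0.34 -0.6   2.04  0.19  0.82 -0.28]
rot [ 0.001   0.0004 -0.0009]
[4.893e-01 2.000e-04 1.398e-01] -> [0.0015 0.0002 0.    ]
[ 0.491  -0.1918  0.1302] -> [-1.908e-01  3.000e-04  1.000e-04]
```

Steady at 3.6 N and on the line. Next come rollers 5 and 6.

```bash
python3 inch.py '[[[-0.08,0,0,0,0,0],[-0.16,0,0,0,0,0],[-0.24,0,0,0,0,0],[-0.32,0,0,0,0,0],[-0.4,0,0,0,0,0],[-0.48,0,0,0,0,0],[-0.56,0,0,0,0,0],[-0.64,0,0,0,0,0],[-0.72,0,0,0,0,0],[-0.8,0,0,0,0,0],[-0.88,0,0,0,0,0],[-0.96,0,0,0,0,0]]]'| grep -E 'pos|force: \['
```

```text
ee_pos: [0.4899, -0.0972, 0.135]
force: [-0.5, -0.4, 3.2]
```

Converted, -0.096 m is -0.96, -0.088 m is -0.88.

```bash
python3 inch.py '[[[-0.08,0,0,0,0,0],[-0.16,0,0,0,0,0],[-0.24,0,0,0,0,0],[-0.32,0,0,0,0,0],[-0.4,0,0,0,0,0],[-0.48,0,0,0,0,0],[-0.56,0,0,0,0,0],[-0.64,0,0,0,0,0],[-0.72,0,0,0,0,0],[-0.8,0,0,0,0,0],[-0.88,0,0,0,0,0],[-0.96,0,0,0,0,0]]]'| grep -E 'pos|force: \['; python3 inch.py '[[[-0.08,0,0,0,0,0],[-0.16,0,0,0,0,0],[-0.22,0,-0.02,0,0,0],[-0.24,0,-0.2,0,0,0],[-0.2,0,-0.55,0,0,0],[-0.1,0,-0.9,0,0,0],[0,0,-1.3,0,0,0],[0,0,-1.7,0,0,0],[0,0,-2,0,0,0],[0,0,-2.3,0,0,0]]]'| grep -E 'pos|force: \['
python3 -c "
from go import *
deltas([(.5,-.3,.42),(.42,-.45,.42)])"
```

```text
ee_pos: [0.4906, -0.1931, 0.1302]
force: [0.2, -0.3, 2.2]
ee_pos: [0.4905, -0.2036, 0.3622]
force: [0.9, 0.8, 0.2]
[ 0.4895 -0.0238  0.1349  0.0091  0.0103  0.102 ]
t 10.3 F [0.87 0.8  0.24] q [ 0.79  0.19 -0.56  1.67  0.05  1.33  0.23]
rot [ 0.0024  0.0011 -0.0003]
[ 0.5  -0.3   0.42] -> [-0.0935  0.0088 -0.0624]
[ 0.42 -0.45  0.42] -> [-0.2426 -0.0725 -0.0699]
```

Lifted clear. I now move aside at height so the cameras see all the rollers.

```bash
python3 inch.py '[[[-0.4,0,-0.2,0,0,0],[-0.8,0,-0.5,0,0,0],[-1.2,0,-0.7,0,0,0],[-1.6,-0.2,-0.7,0,0,0],[-2,-0.45,-0.7,0,0,0],[-2.4,-0.7,-0.7,0,0,0],[-2.4,-0.7,-0.7,0,0,0],[-2.4,-0.7,-0.7,0,0,0]]]'| grep -E 'pos|t:'; python3 - <<'E'
from rig import ctrl
import cv2,numpy as np
d=lambda a,s:cv2.resize(cv2.convertScaleAbs(a,alpha=1.4,beta=15),s,interpolation=2)
t=ctrl.read_camera('top')['frame'];s=ctrl.read_camera('side')['frame']
cv2.imwrite('pics/end.png',np.vstack([d(t[155:265,100:340],(655,300)),d(s[150:250,130:348],(655,300))]))
E
```

```text
t: 10.97
ee_pos: [0.417, -0.4542, 0.4164]
ee_rot: [-0.018, 0.708, 0.706, 0.016]
```

View pics/end.png

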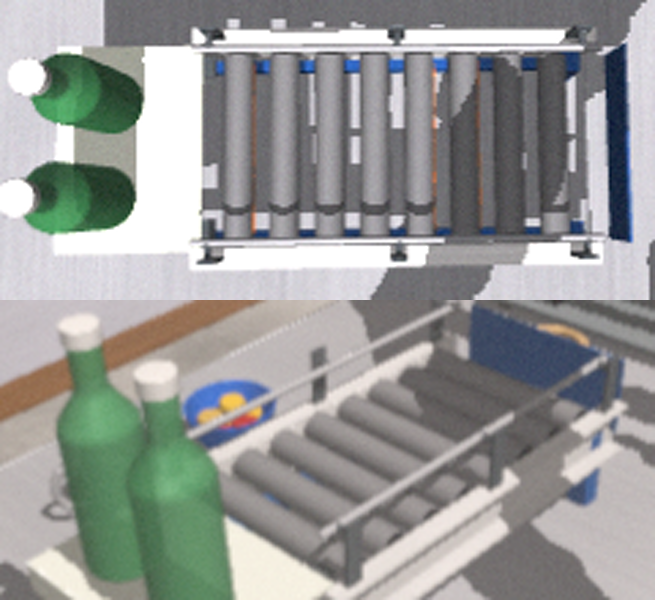

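All eight orange lines have left the tops. Lines 1, 5 and 6 now show on the downhill edges and the others are rolled further under, so every roller turned well over a tenth downhill. The bottles are unmoved. I wait a second for coasting to end, check that nothing moves, and hand in.

```bash
python3 inch.py '[[[0,0,0,0,0,0],[0,0,0,0,0,0],[0,0,0,0,0,0],[0,0,0,0,0,0],[0,0,0,0,0,0],[0,0,0,0,0,0],[0,0,0,0,0,0],[0,0,0,0,0,0],[0,0,0,0,0,0],[0,0,0,0,0,0],[0,0,0,0,0,0],[0,0,0,0,0,0]]]'|head -1; python3 - <<'E'
from rig import ctrl
import numpy as np,cv2
f=lambda:cv2.GaussianBlur(ctrl.read_camera('top')['frame'][165:250,170:315],(5,5),0).astype(int)
a=f();[f() for _ in range(6)];b=f();print(abs(a-b).max())
print(ctrl.get_obs()['t'],ctrl.close_job())
E
```

```text
t: 12.07
4
the job is handed in; nothing more can be done
12.4667 None
```

The job is handed in at 12.5 s: one light stroke (about 2–4 N at the checks) turned all eight rollers downhill by well over a tenth of a turn, though the first height probe on roller 1 briefly pressed straight down at about 20 N; the rollers are still, the hand is clear, and the green bottles stand as they were.

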